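Lever a jammed press jig open with a pry bar

ROBOT

A 6-joint arm with a two-finger parallel gripper is mounted at the origin on a cart in front of the work surface, level with it; the furniture and walls round the work are solid. World frame = base frame: x ahead of the robot, y to its left, z up, the work surface at z = 0. Lengths are in m, angles in rad, forces in N, time in s.
With the tool pointing down it reaches from about 0.375 to 0.9 m from the base axis. Payload 3.1 kg.
Tool frame: the origin (TCP) lies at the very end of the fingers, on their centre line; the grasp point (between the pads) lies 19 mm behind it (manip.tcp_to_grasp is the distance from the TCP to the grasp point, in m); z points along the fingers, y is the line along which they close (so a half turn about z gives the same grasp; the last joint's range is limited). The gripper opens to 85 mm and grips with 20 to 120 N. Pads are 22 mm wide; open, the fingers measure 114 mm over their backs; the gripper's body (76 mm by 85 mm) begins 54 mm behind the grasp point. The pads swing forward as they close: fully open they stand 13 mm farther back than shut.
Start: joints at [-1.375, 0.527, 1.433, -0, 1.181, -0.178], TCP at [0.228, -0.582, 0.231] pointing down, gripper open.
Joint ranges: [-3.08, 3.08], [-0.75, 2.2], [0.22, 2.44], [-1.43, 4.57], [0, 2.65], [-2.85, 2.85]. Speed limits (rad/s): [2.79, 2.79, 3.14, 3.14, 3.14, 3.14].

INTERFACE

Orientations are given as a unit quaternion [x, y, z, w].
In Python, from station import manip gives the robot as it stands. The module is installed in compiled form; this text tells all that it offers.
- The arm moves only by the tool step_arm, never from a script. Its argument "commands" is one flat list of numbers, 6 for each row, row after row: the shift along the tool's x, y, z in m, then the turn, a rotation vector about the tool's x, y, z in degrees. A call has exactly 10 rows; each row is the pose to reach, as a shift and turn from the pose commanded when the call began, along the tool's axes at that moment; what a row does not reach only later rows make up. A row lasts 1/10 s, in which the tool goes at most 50 mm and 8.59 degrees, less where a joint would pass 70% of its speed; a pose out of reach is approached as far as the arm can. A call with a gripper value outside its range is refused whole. "jaw" is the opening in per cent of the stroke, from 0 (shut) to 100 (fully open), set as the call begins (left out, the last holds). The fingers move at their own pace and stop on an object; "grip_force" is the grip in N (left out, the last holds). Time passes only in rows, so rows that repeat a pose let the fingers close, or fill a call up. It gives the time, the measured TCP pose, the force, the opening and the grip force at its end, in the units of the state.
- manip.sense(): the state, without advancing time (a new reading comes with each control period).
- manip.snapshot(name): name is "side" or "top"; returns a dict with "pixels" (420x560x3 uint8, blue, green, red), "fx", "fy", "cx", "cy" (pixels), "R" (3x3) and "t" (3): a world point X has camera coordinates R X + t. Camera axes: x right, y down, z forward; pixel columns grow to the right and rows downward; lengths in m; the calibration is good to about 2 mm. A picture is of the moment at which its call begins. There is no depth.
- manip.sign_off(): hands the job in; it is judged then, once.
The state is a dict: "t": time; "q": joint angles; "qd": joint speeds; "tau": joint torques, N m; "tcp_pos": TCP position; "tool_rot": TCP orientation; "force": force on the tool from outside, world axes, zero at the start; "ft_torque": the same for the moment, N m; "finger_gap": opening from 0.0 (shut) to 1.0 (fully open); "gripper_force": force on a finger pad.
Only numpy, scipy, OpenCV 4.12 (cv2) and the standard library are available. Lean on these libraries where they do the work, as an engineer would, in place of code of your own. Each camera call takes 0.05 s, during which the arm holds its last target. There are 200 camera calls.

TASK

The top plate of the small press jig has stuck on its guide posts. Take the pry bar, put its tip into the open front gap under the plate with the bar resting over the steel block in front, and press the handle down so that the plate is levered up at least 10 mm; it stays up by itself. Lift the plate only with the bar, never with the gripper, leave the bystanding petri dish, phone and glue bottle where they are, then let go of the bar, which may stay where it comes to rest.

Things in the scene. Friction and masses are not known exactly. Their poses are not given: they have to be found in the camera images.
- jig: press jig, fixed: dark shoe 100 x 160 x 20 mm (x, y, z), a phone frame in a nest on it, two 14 mm guide posts (x = 10, y = +-66 mm, 103 mm high). Origin: centre of the underside, on the worktop, z up; the open front, where the bar goes in, faces -x. There the gap from the shoe's top (z = 20 mm) to the shut plate (z = 43 mm) is 23 mm high, and 34 mm deep from the front edge (x = -50 mm) to the nest
- press_plate: upper plate of the jig, pale aluminium, 100 x 160 x 14 mm, about 1.2 kg, slides straight up on the posts (up to 30 mm). It is stiff: it takes 33 to 39 N to raise and stays at whatever height it is left. Origin: centre of its underside (43 mm above the worktop when shut); axes as the jig's
- plate_edge (a point): middle of the upper plate's lower front edge (at x = -50 mm of the jig), rises with the plate: 43 mm above the worktop when shut; opened by 10 mm means 53 mm
- fulcrum: loose steel fulcrum block, 1 kg, 46 x 70 x 38 mm with a half-round ridge of 10 mm radius along its y on top; stands about 50 mm in front of the plate's front edge. Origin: centre of its underside; axes nearly as the jig's.
- fulcrum_top (a point): middle of the crest of the block's ridge, 46 mm above the worktop (the ridge's axis is 10 mm below this point, along the block's y)
- pry_bar: loose pry bar, 300 mm long, 0.22 kg, lying flat. Origin: half-way along it, on its flat underside; x points to the tip end (x = +150 mm), z up. Black handle 24 mm wide and high, x = -150 to -24 mm; dark steel blade 18 mm wide, 7 mm thick; the last 48 mm is the tip, 22 mm wide, 4 mm thick. Handle, blade and tip have one flat underside
- bar_grip (a point): centre of the pry bar's handle (90 mm behind the bar's middle, 12 mm above its underside); axes as the bar's
- bar_tip (a point): end of the pry bar's tip, 2 mm above its underside; axes as the bar's
- petri_dish: bystander, just behind the work: shallow round dish 84 mm across, 16 mm high; origin at its underside
- old_phone: bystander: grey keypad phone 108 x 46 x 16 mm lying flat; origin at its underside
- glue_bottle: bystander: small glue bottle, 25 mm across, 101 mm tall, standing; origin at its underside
Things that resemble listed ones, but are neither listed nor needed, are in the scene too. Of the things like the fulcrum, leave any that is green or purple; of the rest the smaller one is meant.

How it is judged:
On the way:
1. the plate is going up (at least 3 mm) on the bar, and the bar bears on the block (z of plate_edge in the frame of jig above 0.046 m and contact force between pry_bar and press_plate above 4 N and contact force between pry_bar and fulcrum above 4 N), for 0.1 s.
At the end, for the whole second after the job is handed in: the plate stands still at least 10 mm above its shut position (its lower front edge 53 mm or more above the worktop), the bar is let go and lies still (z of plate_edge in the frame of jig above 0.053 m and linear speed of press_plate below 0.005 m/s and linear speed of pry_bar below 0.02 m/s); the robot touches nothing.
It fails at once if the robot touches the plate itself (contact force between any of the fingers, the arm and press_plate above 1 N).
It fails at once if the petri dish, phone or glue bottle is moved by more than 20 mm or the bottle tipped (distance of any of petri_dish, old_phone, glue_bottle from where it was at the start of the episode above 0.02 m or angle between glue_bottle's own z axis and vertical above 0.5 rad).
It also fails if it takes over 45 s, if anything falls off the work surface, if the arm or the gripper's body presses on something with over 40 N, if the wrist force passes 120 N, or if a joint passes its speed limit or range.

## Working session

There is one attempt and no reset: what is moved stays moved. The work goes in short steps, Python scripts to look and compute and a tool call to move; the robot and the scene stay as the last step left them, time stands still between calls to the robot, and variables do not carry over. Pictures are saved under pics/ and viewed, at most 10 in all, crops included, and the job is handed in when it is done.

Besides the shell and the picture viewer there is one more tool, called after "Call:" by a JSON object that holds its "api" and its "payload", one argument or row to a line. step_arm: Moves the arm, as the interface text tells. Its arguments: {"type":"object","properties":{"commands":{"type":"array","items":{"type":"number"}},"jaw":{"type":"number"},"grip_force":{"type":"number"}},"required":["commands"]}

```bash
mkdir -p pics
cat > h.py <<'E'
import numpy as np, cv2
from station import manip
from scipy.spatial.transform import Rotation as Rn
def snap(n,f):
    s=manip.snapshot(n); cv2.imwrite(f,s["pixels"]); np.savez(f[:-4]+".npz",**s); return s
def load(f): return dict(np.load(f))
def ray(s,u,v):
    R=np.array(s["R"]);t=np.array(s["t"])
    d=R.T@np.array([(u-s["cx"])/s["fx"],(v-s["cy"])/s["fy"],1.]); return -R.T@t,d
def onz(s,u,v,z):
    c,d=ray(s,u,v); return c+d*(z-c[2])/d[2]
def proj(s,X):
    p=np.array(s["R"])@np.array(X)+np.array(s["t"]); return np.array([s["fx"]*p[0]/p[2]+s["cx"],s["fy"]*p[1]/p[2]+s["cy"]])
def tri(s1,p1,s2,p2):
    c1,d1=ray(s1,*p1);c2,d2=ray(s2,*p2)
    a=np.linalg.lstsq(np.c_[d1,-d2],c2-c1,rcond=None)[0]
    A=c1+a[0]*d1;B=c2+a[1]*d2; return (A+B)/2,np.linalg.norm(A-B)
E
python3 - <<'E'
from h import *
for n in("top","side"):
    s=snap(n,f"pics/{n}0.png"); print(n,s["fx"],-np.array(s["R"]).T@s["t"])
print(manip.sense(), manip.tcp_to_grasp)
E
```

```text
top 446.6846897132198 [ 0.45246947 -0.09888527  0.96494032]
side 483.407516942967 [0.4432108  0.88773931 0.54283858]
{'t': 0.1, 'q': array([-1.37550189e+00,  5.28420245e-01,  1.43376641e+00, -2.38075553e-05,
        1.18140134e+00, -1.78494104e-01]), 'qd': array([ 2.23779529e-03, -1.56749168e-03, -2.36898347e-03,  1.15755401e-03,
       -1.40456089e-03, -4.50652153e-05]), 'tau': array([ 8.65905167e-05, -4.43304992e+01, -1.78585875e+01, -3.28732513e-04,
        3.86620959e-03,  1.04823124e-05]), 'tcp_pos': array([ 0.2281137 , -0.58119454,  0.23040504]), 'tool_rot': array([ 9.82584712e-01,  1.85812507e-01, -1.93882674e-05, -9.97545605e-04]), 'force': array([ 0.24657947, -0.26001916,  0.4082067 ]), 'ft_torque': array([-0.03353851,  0.01681545, -0.03200068]), 'gripper_force': 0.0, 'finger_gap': 1.003547903309249} 0.0187
```

View pics/top0.png

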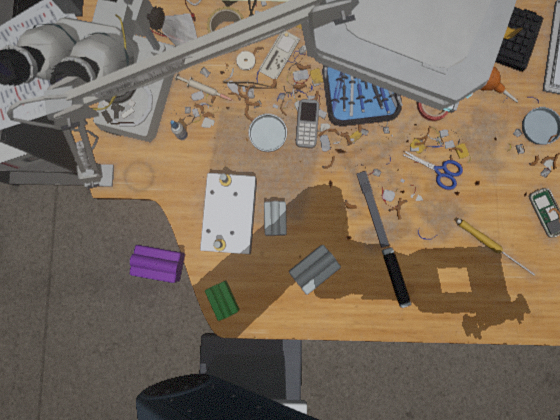

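View pics/side0.png

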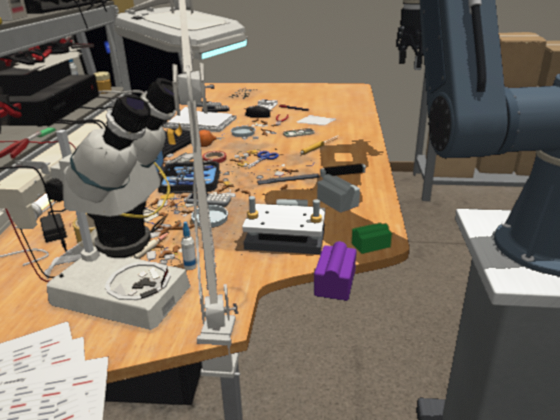

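The four block-like things in the top view are:
- small grey block at (275,217), in front of the plate
- larger grey block at (315,270)
- green block at (222,300)
- purple block at (157,264)

I choose the small grey one at (275,217). The pry bar runs from its tip at (363,175) to its handle end at (404,303), and the knife-like bar is the only one. The plate is at (228,213), with its front facing image right (world −y).

Run:
```python
from h import *
s=load("pics/top0.npz"); sd=load("pics/side0.npz"); im=s["pixels"]
print("lamp",tri(s,(430,98),sd,(245,45)))
hsv=cv2.cvtColor(im,cv2.COLOR_BGR2HSV)
def rect(m,box,z):
    k=np.zeros(m.shape,np.uint8); x0,y0,x1,y1=box; k[y0:y1,x0:x1]=m[y0:y1,x0:x1]
    k=cv2.morphologyEx(k*255,cv2.MORPH_OPEN,np.ones((2,2)))
    c=max(cv2.findContours(k,0,1)[0],key=cv2.contourArea)
    b=cv2.boxPoints(cv2.minAreaRect(c)); P=np.array([onz(s,*p,z)[:2] for p in b])
    e=P[1]-P[0];f=P[2]-P[1]
    print("px",b.round().tolist(),"c",P.mean(0).round(4),"L",np.linalg.norm(e).round(4),np.degrees(np.arctan2(e[1],e[0])).round(1),np.linalg.norm(f).round(4),np.degrees(np.arctan2(f[1],f[0])).round(1)); return b
sat=hsv[...,1];v=hsv[...,2]
print("plate");rect((sat<40)&(v>150),(195,165,262,260),.057)
print("ful");rect((sat<60),(260,190,292,245),.036)
print("bar");rect((sat<75)&(v<110),(350,165,415,310),.01)
print("handle");rect((v<40),(370,235,415,310),.024)
q=manip.sense()["tool_rot"];print(Rn.from_quat(q).as_matrix().round(3))
c=im[160:320,180:420];cv2.imwrite("pics/c1.png",cv2.resize(c,None,fx=3.3,fy=3.3,interpolation=cv2.INTER_CUBIC))
```

```text
lamp (array([ 0.66888613, -0.30458519,  0.35527662]), np.float64(0.01699898343646033))
plate
px [[201.0, 251.0], [207.0, 173.0], [256.0, 177.0], [250.0, 255.0]] c [0.5352 0.0102] L 0.1598 -2.3 0.101 -93.5
ful
px [[265.0, 201.0], [287.0, 201.0], [287.0, 236.0], [265.0, 236.0]] c [ 0.5293 -0.0871] L 0.0461 -88.8 0.0732 -178.9
bar
px [[357.0, 174.0], [366.0, 171.0], [391.0, 245.0], [382.0, 248.0]] c [ 0.5549 -0.2958] L 0.0207 -70.2 0.1675 -161.7
handle
px [[384.0, 256.0], [395.0, 253.0], [411.0, 302.0], [400.0, 306.0]] c [ 0.4091 -0.342 ] L 0.0243 -71.1 0.1059 -162.3
[[ 0.931  0.365 -0.   ]
 [ 0.365 -0.931  0.002]
 [ 0.    -0.002 -1.   ]]
```

View pics/c1.png

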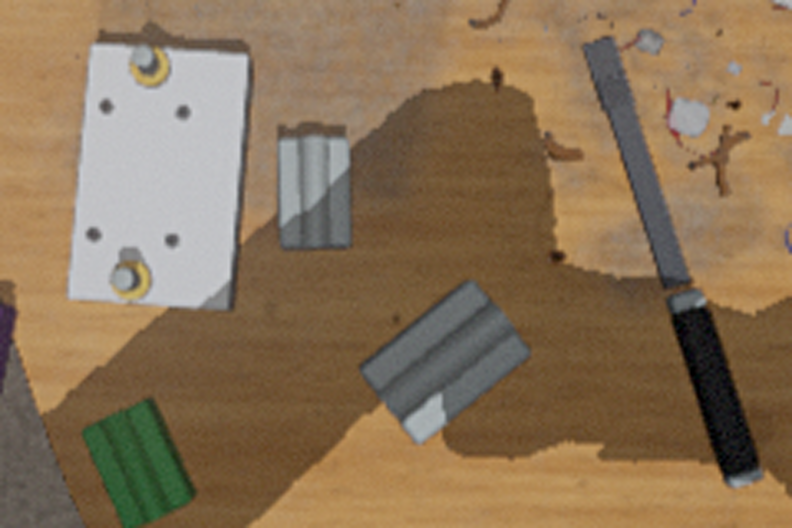

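The crop confirms the small grey block in front of the plate, with its ridge along the plate edge. The larger grey, green and purple blocks are separate. Next I work out the bar line and the first reach.

```bash
cat >> h.py <<'E'
def delta(p,R1):
    st=manip.sense();R0=Rn.from_quat(st["tool_rot"])
    return (R0.inv().apply(np.array(p)-st["tcp_pos"])*1000).round(1),np.degrees((R0.inv()*R1).as_rotvec()).round(2)
def down(yawdeg,pitch=0): # tool x horizontal at yaw; pitch>0 = tool x (tip) tilts down
    a=np.radians(yawdeg);x=np.array([np.cos(a),np.sin(a),0]);z=np.array([0,0,-1.]);y=np.cross(z,x)
    return Rn.from_rotvec(np.cross([0,0,1],x)*np.radians(pitch))*Rn.from_matrix(np.c_[x,y,z])
E
python3 - <<'E'
from h import *
s=load("pics/top0.npz")
tip=onz(s,362,172.5,.004);he=onz(s,405.5,304,.022)
cr=lambda u,v:(180+u/3.3,160+v/3.3)
tip2=onz(s,*cr(598,38),.004);he2=onz(s,*cr(746,486),.022); j=onz(s,*cr(688,300),.024)
for a,b in((tip,he),(tip2,he2)):
    d=(a-b)[:2];L=np.linalg.norm(d);ang=np.degrees(np.arctan2(d[1],d[0]));g=(a+b)[:2]/2-.09*d/L;print(a,b,L,ang,g)
print("collar-he",np.linalg.norm((j-he2)[:2]))
print(delta([g[0],g[1],.1],down(ang)))
E
```

```text
[ 0.63645264 -0.27200364  0.004     ] [ 0.35832234 -0.35931379  0.022     ] 0.29151248469029656 17.428020660072793 [ 0.41151903 -0.34261438]
[ 0.63859716 -0.27028144  0.004     ] [ 0.3516859  -0.36041322  0.022     ] 0.3007354542353726 17.439858961726088 [ 0.40927864 -0.34232074]
collar-he 0.12096270041580398
(array([ 255.8, -156. ,  130.8]), array([-0.11, -0.02,  3.98]))
```

Call:
{"api": "step_arm", "payload": {
  "commands": [0.036,-0.022,0.018,0,0,0.5,0.073,-0.045,0.037,0,0,1,0.11,-0.067,0.056,0,0,1.7,0.146,-0.089,0.075,0,0,2.3,0.182,-0.111,0.093,0,0,2.8,0.219,-0.134,0.112,0,0,3.4,0.256,-0.156,0.131,0,0,4,0.256,-0.156,0.131,0,0,4,0.256,-0.156,0.131,0,0,4,0.256,-0.156,0.131,0,0,4],
  "jaw": 70,
  "grip_force": 100
}}

```text
t: 1.1
tcp_pos: [0.4097, -0.3443, 0.1006]
tool_rot: [0.988, 0.151, 0.0, 0.001]
force: [-0.7, -0.5, -1.0]
finger_gap: 0.702
gripper_force: 0.0
```

Run:
```python
from h import *
st=manip.sense();print(st["tcp_pos"],st["force"],st["finger_gap"],delta([.409,-.342,.003],down(17.4)))
s=snap("side","pics/side1.png");u,v=proj(s,[.41,-.342,.05]).astype(int)
c=s["pixels"][max(v-90,0):v+60,max(u-110,0):u+90];cv2.imwrite("pics/c2.png",cv2.resize(c,None,fx=3,fy=3));print(u,v)
```

```text
[ 0.40969388 -0.34430214  0.10062731] [-0.66504142 -0.48408572 -1.0119741 ] 0.7018055218745469 (array([ 0. , -2.6, 97.6]), array([ 0.09, -0.01, -0.  ]))
344 158
```

View pics/c2.png

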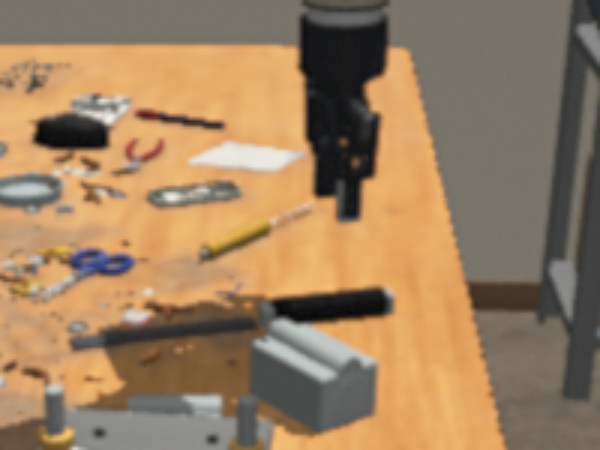

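The open gripper hangs over the handle, with its fingertips at crop (345,215) and the handle at (330,303). Next I descend and close.

Call:
{"api": "step_arm", "payload": {
  "commands": [0,-0.002,0.03,0,0,0,0,-0.002,0.06,0,0,0,0,-0.002,0.08,0,0,0,0,-0.002,0.09,0,0,0,0,-0.002,0.096,0,0,0,0,-0.002,0.097,0,0,0,0,-0.002,0.097,0,0,0,0,-0.002,0.097,0,0,0,0,-0.002,0.097,0,0,0,0,-0.002,0.097,0,0,0]
}}

```text
t: 2.15
tcp_pos: [0.4093, -0.3414, 0.0039]
tool_rot: [0.988, 0.151, 0.0, 0.0]
force: [0.1, -0.2, 0.9]
finger_gap: 0.703
gripper_force: 0.0
```

Call:
{"api": "step_arm", "payload": {
  "commands": [0,0,0,0,0,0,0,0,0,0,0,0,0,0,0,0,0,0,0,0,0,0,0,0,0,0,0,0,0,0,0,0,0,0,0,0,0,0,0,0,0,0,0,0,0,0,0,0,0,0,0,0,0,0,0,0,0,0,0,0],
  "jaw": 5,
  "grip_force": 110
}}

```text
t: 3.15
tcp_pos: [0.4094, -0.3417, 0.0039]
tool_rot: [0.988, 0.151, 0.0, 0.001]
force: [-0.3, -0.5, 5.4]
finger_gap: 0.254
gripper_force: 108.3
```

Call:
{"api": "step_arm", "payload": {
  "commands": [0,0,-0.015,0,0,0,0,0,-0.04,0,0,0,0,0,-0.07,0,0,0,0,0,-0.1,0,0,-3,0,0,-0.12,0,0,-8,0,0,-0.12,0,0,-14,0,0,-0.12,0,0,-20,0,0,-0.12,0,0,-26,0,0,-0.12,0,0,-32,0,0,-0.12,0,0,-36]
}}

```text
t: 4.15
tcp_pos: [0.4084, -0.3405, 0.1227]
tool_rot: [0.892, 0.451, -0.0, -0.001]
force: [0.2, -0.5, -1.8]
finger_gap: 0.253
gripper_force: 108.1
```

Run:
```python
from h import *
st=manip.sense();print(st["tcp_pos"],st["force"],st["finger_gap"],delta([.518,-.325,.124],down(87)))
```

```text
[ 0.40842271 -0.34053722  0.1226882 ] [ 0.1808962  -0.48746684 -1.84813656] 0.25336715785704783 (array([77.5, 79. , -1.4]), array([ -0.1 ,  -0.05, -33.37]))
```

Call:
{"api": "step_arm", "payload": {
  "commands": [0.01,0.01,0,0,0,-4,0.02,0.02,0,0,0,-9,0.032,0.032,0,0,0,-14,0.044,0.045,0,0,0,-19,0.056,0.057,0,0,0,-24,0.067,0.068,0,0,0,-29,0.0775,0.079,0,0,0,-33.4,0.0775,0.079,0,0,0,-33.4,0.0775,0.079,0,0,0,-33.4,0.0775,0.079,0,0,0,-33.4]
}}

```text
t: 5.15
tcp_pos: [0.5174, -0.3257, 0.1228]
tool_rot: [0.727, 0.687, -0.0, -0.001]
force: [-0.2, -0.4, -1.9]
finger_gap: 0.254
gripper_force: 108.1
```

Run:
```python
from h import *
st=manip.sense();print(st["tcp_pos"],st["q"].round(2))
s=snap("top","pics/top2.png");d=snap("side","pics/side2.png")
a=cv2.resize(s["pixels"][150:300,190:450],None,fx=2.3,fy=2.3);
b=cv2.resize(d["pixels"][90:260,200:420],None,fx=2.3,fy=2.3)[:250]
w=max(a.shape[1],b.shape[1]);pad=lambda m:cv2.copyMakeBorder(m,0,0,0,w-m.shape[1],0)
cv2.imwrite("pics/m2.png",np.vstack([pad(a),pad(b)])); print(a.shape,b.shape)
```

```text
[ 0.51740521 -0.32565695  0.12277899] [-0.74  0.65  1.56 -0.    0.94 -0.69]
(345, 598, 3) (250, 506, 3)
```

View pics/m2.png

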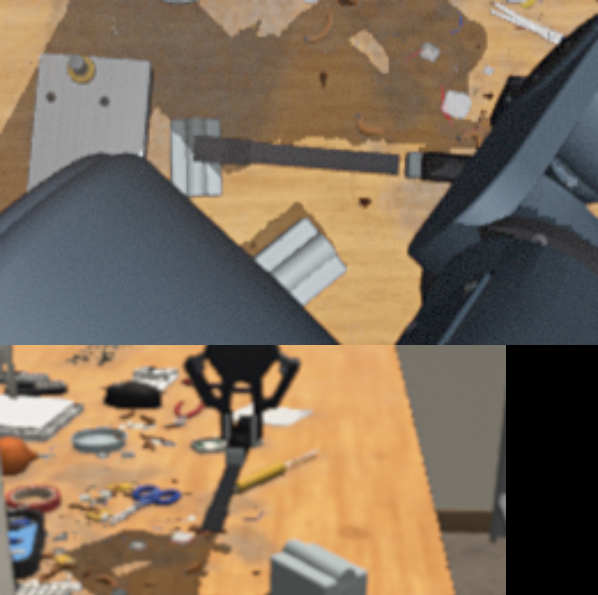

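Top view: the bar tip is at crop (195,150), over the block's ridge, and the collar is at (408,165). The side view shows the tip at crop (212,528). I'll triangulate the tip and collar.

Run:
```python
from h import *
s=load("pics/top2.npz");d=load("pics/side2.npz")
T=lambda u,v:(190+u/2.3,150+v/2.3)
S=lambda u,v:(200+u/2.3,90+(v-345)/2.3)
print("tip",tri(s,T(194,150),d,S(212,529)));print("collar",tri(s,T(408,164),d,S(235,452)))
# precise edges of bar in top: dark mask columns
g=cv2.cvtColor(s["pixels"],cv2.COLOR_BGR2HSV);hc=[]
m=((g[...,1]<90)&(g[...,2]<95)).astype(np.uint8); m[:205]=0;m[232:]=0;m[:,:270]=0;m[:,365:]=0
ys,xs=np.nonzero(m);print(xs.min())
for c in range(272,364,12):
    r=ys[xs==c]; print(c,r.mean().round(1),len(r),end="; ")
for z in(.11,.12,.13): print(z,onz(s,*T(194,150),z),onz(s,*T(395,163.5),z))
```

```text
tip (array([ 0.52905391, -0.08486216,  0.12273752]), np.float64(0.0018530828741812548))
collar (array([ 0.51925727, -0.25769809,  0.13953577]), np.float64(0.0004938772003296454))
271
272 nan 0; 284 215.0 11; 296 216.0 11; 308 216.5 8; 320 217.5 8; 332 218.5 8; 344 219.5 8; 356 220.5 8; 0.11 [ 0.52926901 -0.08469831  0.11      ] [ 0.52157553 -0.25255124  0.11      ]
0.12 [ 0.52837071 -0.08486425  0.12      ] [ 0.52076722 -0.25075385  0.12      ]
0.13 [ 0.5274724  -0.08503019  0.13      ] [ 0.5199589  -0.24895646  0.13      ]<stdin>:11: RuntimeWarning: Mean of empty slice.
  ret = ret.dtype.type(ret / rcount)
```

```bash
cat >> h.py <<'E'
# geometry in jig axis: crest axis y=-.087,z=.036 ; bar line x at y: .5275+(y+.085)*tan(3deg)...
def tcp_for(pitch,ytip,clr,yaw=87):
    p=np.radians(pitch);r=.010+clr
    cy,cz=-.087+r*np.sin(p),.036+r*np.cos(p)
    zt=cz-(ytip-cy)*np.tan(p)
    R=down(yaw,pitch);tip=np.array([.5325+(ytip+.04)*np.tan(np.radians(3)),ytip,zt])
    return tip-R.apply([.240,0,.004]),R,zt
E
python3 - <<'E'
from h import *
for yt in(-.062,-.018):
    P,R,zt=tcp_for(16,yt,.002);print(P.round(4),zt,delta(P,R),R.as_matrix()[:,0].round(3))
E
```

```text
[ 0.5193 -0.2913  0.1113] 0.04131495858636903 (array([34.8, -0.3, 11.8]), array([ -0.09, -16.03,  -0.25])) [ 0.05   0.96  -0.276]
[ 0.5216 -0.2473  0.0987] 0.028698161612981478 (array([78.8, -0.5, 24.5]), array([ -0.09, -16.03,  -0.25])) [ 0.05   0.96  -0.276]
```

Call:
{"api": "step_arm", "payload": {
  "commands": [0.01,0,0,0,-4,0,0.02,0,0,0,-8,0,0.03,0,0,0,-12,0,0.035,0,0,0,-16,0,0.035,0,0,0,-16,0,0.035,0,0.005,0,-16,0,0.035,0,0.009,0,-16,0,0.035,0,0.011,0,-16,0,0.035,0,0.011,0,-16,0,0.035,0,0.011,0,-16,0]
}}

```text
t: 6.25
tcp_pos: [0.5204, -0.2918, 0.1122]
tool_rot: [0.72, 0.68, -0.101, 0.096]
force: [-0.2, 0.6, -2.7]
finger_gap: 0.254
gripper_force: 108.1
```

Run:
```python
from h import *
st=manip.sense();print(st["tcp_pos"],st["force"])
for yt in(-.062,-.018):
    P,R,zt=tcp_for(16,yt,.002);print(delta(P,R))
s=snap("top","pics/top3.png");d=snap("side","pics/side3.png")
a=cv2.resize(s["pixels"][160:260,195:345],None,fx=4,fy=4)[:300];b=cv2.resize(d["pixels"][170:255,230:380],None,fx=4,fy=4)[:300]
cv2.imwrite("pics/m3.png",np.vstack([a,b]));print(a.shape,b.shape)
print(proj(s,[.5315,-.062,.043]),proj(d,[.5315,-.062,.043]))
```

```text
[ 0.52042802 -0.29178062  0.11217589] [-0.16924566  0.57221795 -2.7231258 ]
(array([ 0.7, -1.1,  0.7]), array([-0.07, -0.01, -0.23]))
(array([46.5, -1.3,  0.7]), array([-0.07, -0.01, -0.23]))
(300, 600, 3) (300, 600, 3)
[263.88626709 216.81537467] [290.96368755 207.0190948 ]
```

View pics/m3.png

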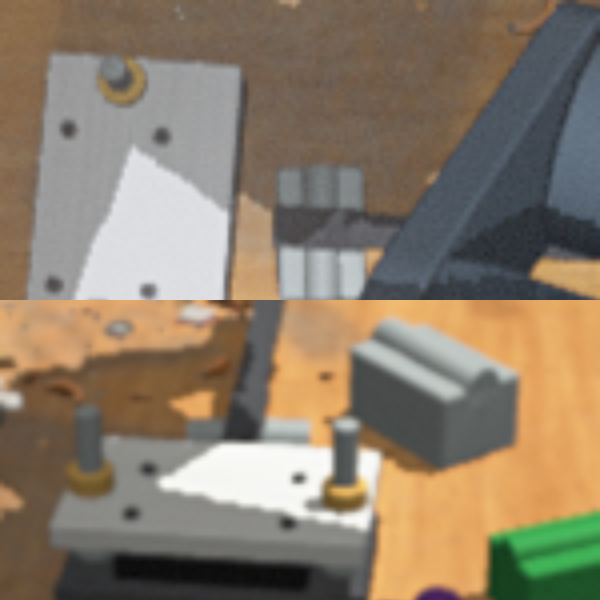

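The tip is at top-crop (275,228), as predicted. It is centred over the block and about 20 mm short of the plate edge at column 240. Now I slide it in.

Call:
{"api": "step_arm", "payload": {
  "commands": [0.005,0,0,0,0,0,0.01,0,0,0,0,0,0.016,0,0,0,0,0,0.022,0,0,0,0,0,0.028,0,0,0,0,0,0.034,0,0,0,0,0,0.04,0,0,0,0,0,0.045,0,0,0,0,0,0.045,0,0,0,0,0,0.045,0,0,0,0,0]
}}

```text
t: 7.35
tcp_pos: [0.5231, -0.2479, 0.0999]
tool_rot: [0.719, 0.681, -0.101, 0.096]
force: [-0.7, 0.3, -2.1]
finger_gap: 0.253
gripper_force: 108.1
```

Run:
```python
from h import *
st=manip.sense();print(st["tcp_pos"],st["force"],st["ft_torque"])
P,R,zt=tcp_for(16,-.018,.0);print(delta(P,R))
# successive poses, rotating with tip y held so that bar doesn't slide on ridge (arc length const)
p0=np.radians(16);L0=(-.018-(-.087+.01*np.sin(p0)))/np.cos(p0)
for pt in range(14,-15,-2):
    p=np.radians(pt); L=L0-.010*(p0-p)   # no-slip roll
    yt=-.087+.01*np.sin(p)+L*np.cos(p)
    P,R,zt=tcp_for(pt,yt,0);print(pt,yt.round(4),"top",round(zt+.004*np.cos(p),4),"gripz",P[2].round(4),delta(P,R))
```

```text
[ 0.52308293 -0.24786431  0.09991722] [-0.7213793   0.31780046 -2.10804543] [ 0.15264128 -0.03097495 -0.00766535]
(array([ 1.4, -1.5,  3. ]), array([-0.04,  0.01, -0.16]))
14 -0.0181 top 0.033 gripz 0.0911 (array([ 0.7, -1.5,  9. ]), array([-0.04,  2.01, -0.16]))
12 -0.0182 top 0.0355 gripz 0.0854 (array([ 0.1, -1.5, 15.1]), array([-0.04,  4.01, -0.16]))
10 -0.0184 top 0.038 gripz 0.0797 (array([-0.2, -1.5, 21.1]), array([-0.03,  6.01, -0.16]))
8 -0.0187 top 0.0405 gripz 0.0739 (array([-0.3, -1.5, 27.2]), array([-0.03,  8.01, -0.16]))
6 -0.0192 top 0.0429 gripz 0.068 (array([-0.2, -1.4, 33.3]), array([-0.03, 10.01, -0.16]))
4 -0.0196 top 0.0453 gripz 0.062 (array([ 0.2, -1.4, 39.3]), array([-0.03, 12.01, -0.16]))
2 -0.0202 top 0.0477 gripz 0.056 (array([ 0.7, -1.4, 45.4]), array([-0.02, 14.01, -0.16]))
0 -0.0209 top 0.05 gripz 0.05 (array([ 1.5, -1.4, 51.5]), array([-0.02, 16.01, -0.16]))
-2 -0.0216 top 0.0523 gripz 0.0439 (array([ 2.5, -1.4, 57.6]), array([-0.02, 18.01, -0.16]))
-4 -0.0224 top 0.0545 gripz 0.0378 (array([ 3.6, -1.4, 63.6]), array([-2.000e-02,  2.001e+01, -1.600e-01]))
-6 -0.0233 top 0.0567 gripz 0.0316 (array([ 5. , -1.4, 69.6]), array([-1.000e-02,  2.201e+01, -1.600e-01]))
-8 -0.0243 top 0.0589 gripz 0.0255 (array([ 6.7, -1.4, 75.5]), array([-1.000e-02,  2.401e+01, -1.600e-01]))
-10 -0.0253 top 0.061 gripz 0.0193 (array([ 8.5, -1.4, 81.4]), array([-1.000e-02,  2.601e+01, -1.600e-01]))
-12 -0.0265 top 0.063 gripz 0.0131 (array([10.5, -1.4, 87.3]), array([-0.  , 28.01, -0.16]))
-14 -0.0276 top 0.065 gripz 0.0069 (array([12.8, -1.4, 93.1]), array([-0.  , 30.01, -0.16]))
```

No contact yet. I'm starting the lever stroke.

Call:
{"api": "step_arm", "payload": {
  "commands": [0.001,-0.001,0.006,0,1,0,0.001,-0.001,0.012,0,3,0,0,-0.001,0.018,0,5,0,0,-0.001,0.024,0,7,0,0,-0.001,0.03,0,9,0,0,-0.001,0.036,0,11,0,0,-0.001,0.039,0,12,0,0,-0.001,0.042,0,13,0,0.001,-0.001,0.0455,0,14,0,0.001,-0.001,0.0455,0,14,0]
}}

```text
t: 8.35
tcp_pos: [0.5211, -0.2573, 0.0558]
tool_rot: [0.727, 0.686, -0.011, 0.01]
force: [2.2, 9.4, 5.3]
finger_gap: 0.252
gripper_force: 109.1
```

```bash
cat > m.py <<'E'
from h import *
import sys
st=manip.sense();print(st["tcp_pos"],st["force"],st["ft_torque"],st["finger_gap"])
R=Rn.from_quat(st["tool_rot"]).as_matrix();print("pitch",-np.degrees(np.arcsin(R[2,0])),"tiptop",(st["tcp_pos"]+R@[.24,0,0])[2])
p0=np.radians(16);L0=(-.018-(-.087+.01*np.sin(p0)))/np.cos(p0)
for pt in map(float,sys.argv[1:]):
    p=np.radians(pt); L=L0-.010*(p0-p); yt=-.087+.01*np.sin(p)+L*np.cos(p)
    P,R,zt=tcp_for(pt,yt,0);print(pt,delta(P,R))
E
python3 m.py 2 -3 -8
python3 - <<'E'
from h import *
s=snap("top","pics/top4.png");d=snap("side","pics/side4.png");d0=load("pics/side3.npz")
a=cv2.resize(d0["pixels"][180:255,230:380],None,fx=4,fy=4)[:300];b=cv2.resize(d["pixels"][180:255,230:380],None,fx=4,fy=4)[:300]
cv2.imwrite("pics/m4.png",np.vstack([a,b]))
E
```

```text
[ 0.52109548 -0.25727692  0.05579177] [2.18156289 9.38901298 5.30261727] [ 1.09379842 -0.31774205 -0.02665249] 0.2519947614361254
pitch 1.697610712686573 tiptop 0.048681876696100385
2.0 (array([-2.3,  0. , -0.2]), array([-0.04, -0.3 , -0.32]))
-3.0 (array([-3.9,  0.1, 15.1]), array([-0.03,  4.7 , -0.32]))
-8.0 (array([-4. ,  0.1, 30.5]), array([-0.02,  9.7 , -0.32]))
```

View pics/m4.png

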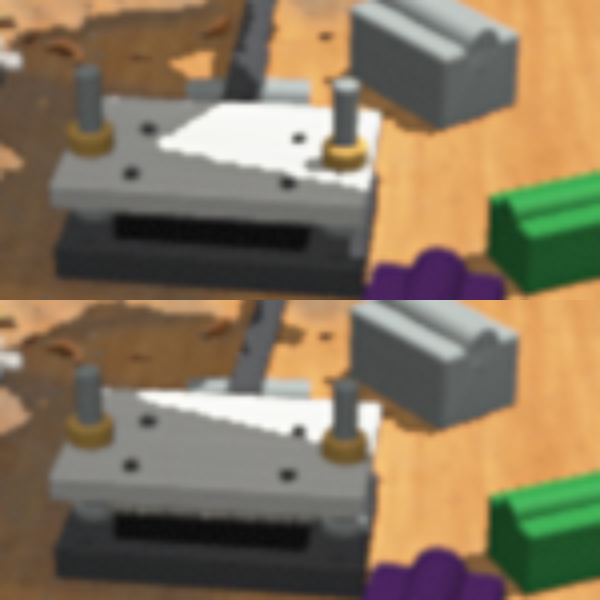

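The plate has risen about 3–5 mm (its rear lower edge moved from crop row 208 to about 503−300). The bar is still over the block, so I continue the stroke.

Call:
{"api": "step_arm", "payload": {
  "commands": [0,0,0.003,0,1,0,0,0,0.006,0,2,0,0,0,0.009,0,3,0,0,0,0.012,0,4,0,0,0,0.015,0,5,0,0,0,0.0185,0,6,0,0,0,0.0215,0,7,0,0,0,0.0245,0,8,0,0,0,0.0275,0,9,0,0,0,0.0305,0,10,0]
}}

```text
t: 9.45
tcp_pos: [0.5211, -0.2564, 0.0267]
tool_rot: [0.725, 0.685, 0.053, -0.051]
force: [2.7, 12.9, 10.6]
finger_gap: 0.254
gripper_force: 109.6
```

```bash
python3 m.py -8 -10
python3 - <<'E'
from h import *
d=snap("side","pics/side5.png");d0=load("pics/side3.npz");s=snap("top","pics/top5.png");s0=load("pics/top3.npz")
# plate rise from bolt-hole/corner tracking in side view: sub-pixel template of post collar/plate corner
g=lambda x:cv2.cvtColor(x["pixels"],cv2.COLOR_BGR2GRAY)
for (u,v) in((262,213),(262,222),(302,225)): # holes/ corner on plate (side)
    t=g(d0)[v-5:v+6,u-9:u+10]; r=cv2.matchTemplate(g(d)[v-20:v+12,u-14:u+15],t,5); _,mx,_,l=cv2.minMaxLoc(r); print((u,v),"shift",l[0]-5,l[1]-15,mx)
for z in(.05,.06,.07): print(z,proj(d,[.535,.06,z])-proj(d,[.535,.06,.043]))
E
```

```text
[ 0.52106297 -0.2563602   0.0267122 ] [ 2.72704275 12.85194025 10.647254  ] [ 1.57101419 -0.26051124 -0.18646674] 0.25374755192471105
pitch -8.501930670450744 tiptop 0.06219445972960199
-8.0 (array([-6. ,  0.1,  0.4]), array([-0.03, -0.5 , -0.3 ]))
-10.0 (array([-6.7,  0.1,  6.5]), array([-0.03,  1.5 , -0.3 ]))
(262, 213) shift 0 -6 0.810522198677063
(262, 222) shift 0 -6 0.5200464725494385
(302, 225) shift -1 5 0.5832183361053467
0.05 [-0.0601859  -3.01339153]
0.06 [-0.14684814 -7.35240242]
0.07 [ -0.23432336 -11.73211746]
```

Run:
```python
from h import *
d=load("pics/side5.npz");s=load("pics/top5.npz")
a=cv2.resize(d["pixels"][175:250,230:380],None,fx=4,fy=4)[:300];b=cv2.resize(s["pixels"][175:250,205:355],None,fx=4,fy=4)
cv2.imwrite("pics/m5.png",np.vstack([a,b]))
```

```text
(no output)
```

View pics/m5.png

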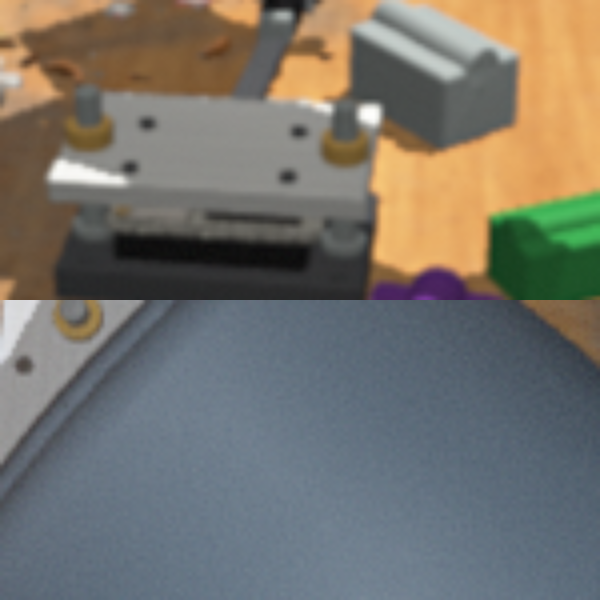

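The plate is clearly up. The hole at crop (147,123) has moved about 6.7 px, which is roughly 15 mm. I'm releasing the bar and backing off.

Call:
{"api": "step_arm", "payload": {
  "commands": [0,0,0,0,0,0,0,0,0,0,0,0,0,0,0,0,0,0,0,0,0,0,0,0,0,0,0,0,0,0,0,0,0,0,0,0,0,0,0,0,0,0,0,0,0,0,0,0,0,0,0,0,0,0,0,0,0,0,0,0],
  "jaw": 65
}}

```text
t: 10.55
tcp_pos: [0.5213, -0.2604, 0.0254]
tool_rot: [0.725, 0.686, 0.051, -0.048]
force: [-0.1, -0.6, -0.8]
finger_gap: 0.652
gripper_force: 0.0
```

Call:
{"api": "step_arm", "payload": {
  "commands": [0,0,-0.01,0,0,0,0,0,-0.025,0,0,0,0,0,-0.045,0,0,0,0,0,-0.065,0,0,0,0,0,-0.085,0,0,0,0,0,-0.105,0,0,0,0,0,-0.12,0,0,0,0,0,-0.13,0,0,0,0,0,-0.13,0,0,0,0,0,-0.13,0,0,0]
}}

```text
t: 11.55
tcp_pos: [0.5201, -0.2784, 0.1544]
tool_rot: [0.725, 0.686, 0.051, -0.048]
force: [0.5, -0.5, -0.1]
finger_gap: 0.653
gripper_force: 0.0
```

Run:
```python
from h import *
st=manip.sense();print(st["t"],st["tcp_pos"],st["force"],st["finger_gap"])
d=snap("side","pics/side6.png")
cv2.imwrite("pics/m6.png",cv2.resize(d["pixels"][100:260,200:400],None,fx=3.5,fy=3.5))
```

```text
11.55 [ 0.52007604 -0.27840899  0.15435834] [ 0.46566784 -0.51274676 -0.08289744] 0.6525914820829558
```

View pics/m6.png

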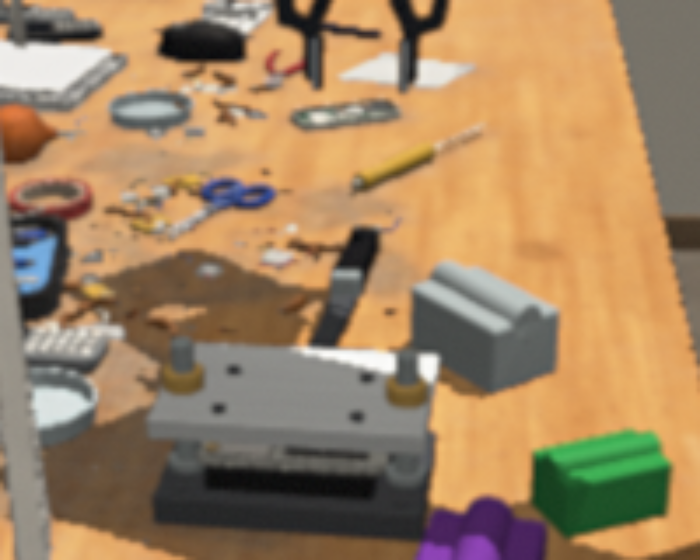

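The plate stays up (hole at crop (233,370), unchanged). The bar rests released and the gripper is clear, so I'm handing in.

```bash
python3 -c "
from station import manip
print(manip.sign_off())"
```

```text
the job is handed in; nothing more can be done
None
```

The pry bar levered the plate up about 15 mm (10 mm needed); after I let go of the bar the plate stayed at that height, and I handed the job in about 11.6 s into the run, with no verdict returned.

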